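Lock a paint tin into its stand with the spring gate

TASK

Lock the yellow tin into the blue stand: push the tin across the trolley top, without lifting or tipping it, into the stand until it sits against the back stop. Then push the gate by its orange paddle past its catch, as far as it goes, and let it go, so that it springs back a little and stays latched against the stop pin, across the tin. Leave the other things where they stand.

Things in the scene. Friction and masses are not known exactly. Their poses are not given: they have to be found in the camera images.
- nest (a point): centre of the blue stand's nest, 37.5 mm above the surface: where the tin's middle is when it sits against the back stop (face 32 mm ahead, 50 mm high). The stand is fixed, but placed and turned differently each time. Stand axes, origin here: x into the nest, y left, z up; the mouth faces -x. Side rails 45 mm high, inner faces at y = +41 and -41 mm, x = -32 to +30, flared ends to x = -42. No floor
- channel (a point): top of the dark bridge that carries the stop pin, 67 mm above the surface, at x = -50, y = -72 mm in the stand's axes (bridge 36 by 24 mm, its right side at y = -84). The bridge straddles the gate's blue channel, to the right of the mouth: x = -68 to -32, y = -215 to -55 mm, 36 mm high
- gate (a joint): travel in m of the gate bar along the stand's +y (to the left) across the mouth: 0 open, 0.095 firm stop. A spring returns it (2 N at 0, 6 N at 0.095); from about 0.04 to 0.075 a wedge on it also lifts the stop pin (up to 3 N more). Past about 0.08 the pin has surely dropped behind the wedge: let go, the gate returns only to about 0.075 and stays. Let go earlier, it flies back to 0
- gate_tip (a point): left tip of the aluminium gate bar, 32 mm above the surface, moves with the gate: at x = -50, y = -60 mm in the stand's axes when the gate is at 0. The bar is 12 mm wide and 16 mm high, and passes about 12 mm in front of a tin that is home; a tin standing out farther blocks it
- paddle (a point): middle of the face to push on, on the gate's orange upright paddle; it moves with the gate (at y = -205 mm in the stand's axes when the gate is at 0). The face looks along the stand's -y (to the right), is 30 mm wide along x, and reaches from 40 to 100 mm above the surface; this point is 75 mm above it. The paddle is 12 mm thick. Same axes as the stand
- stop_pin (a joint): lift of the stop pin in m: 0 down, about 0.009 when the wedge of the gate lifts it; a light spring pushes it down. It need not be touched
- pin_knob (a point): top of the stop pin's red knob (18 mm across), 96 mm above the surface when down
- tin_mid (a point): centre (half-way up) of the loose yellow and black paint tin with a metal rim, 64 mm across and 75 mm high, upright in front of the stand's mouth, about 0.22 to 0.45 kg; z up
- navy_tin: navy blue paint tin, 72 mm across, 100 mm high, loose bystander; origin at the centre of its underside
- cup: clear mixing cup, 71 mm across, 86 mm high, loose bystander; origin at the centre of its underside
- dark_bottle: dark bottle with black cap, 45 mm across, 96 mm high, loose bystander; origin at the centre of its underside
- blue_bottle: blue bottle with white cap, 41 mm across, 86 mm high, loose bystander; origin at the centre of its underside
- cap: black spray can cap, 58 mm across, 38 mm high, loose bystander; origin at the centre of its underside
- tape: roll of cream masking tape lying flat, 104 mm across, 24 mm high, loose bystander; origin at the centre of its underside
There are look-alikes about, which are no part of the job. Leave any green look-alike of the part that bears tin_mid alone.

How it is judged:
By the outcome, as a careful person would: the job done as asked, in the order asked, and still so for the second after the job is handed in, with the robot touching nothing.
It also fails if it takes over 67 s, if anything falls off the work surface, if the arm or the gripper's body presses on something with over 40 N, if the wrist force passes 120 N, or if a joint passes its speed limit or range.

ROBOT

A 6-joint arm with a two-finger parallel gripper is mounted at the origin on a cart in front of the work surface, level with it; the furniture and walls round the work are solid. World frame = base frame: x ahead of the robot, y to its left, z up, the work surface at z = 0. Lengths are in mm, angles in rad, forces in N, time in s.
With the tool pointing down it reaches from about 300 to 775 mm from the base axis. Payload 14.6 kg.
Tool frame: the origin (TCP) lies at the very end of the fingers, on their centre line; the grasp point (between the pads) lies 19 mm behind it; z points along the fingers, y is the line along which they close (so a half turn about z gives the same grasp; the last joint's range is limited). The gripper opens to 94 mm and grips with 3 to 60 N. Pads are 16 mm wide; open, the fingers measure 119 mm over their backs; the gripper's body (75 mm by 177 mm) begins 78 mm behind the grasp point.
Start: joints at [-1.22, 0.3, 1.521, -0, 1.321, -0.067], TCP at [223.155, -502.684, 205.446] pointing down, gripper open.
Joint ranges: [-3.03, 3.03], [-0.79, 2.21], [0.23, 2.52], [-1.04, 4.18], [0, 3.07], [-2.55, 2.55]. Speed limits (rad/s): [2.22, 2.22, 2.57, 3.14, 3.14, 3.14].

INTERFACE

Orientations are given as [roll, pitch, yaw] about the fixed x, y, z axes, in that order (R = Rz(yaw) Ry(pitch) Rx(roll)).
In Python, from cell import manip gives the robot as it stands.
- The arm moves only by the tool servo_tool, never from a script. Its argument "motion" is a list that holds one entry, the list of rows, each a list of 7 numbers: the shift along the world's x, y, z as a fraction of full scale, then the turn, a rotation vector about the world's x, y, z as a fraction of full scale, then the closure, from 0 (fully open) to 1 (shut). In form: [[[x, y, z, rx, ry, rz, gripper], ...]]. A call has 1 to 10 rows; each row is the pose to reach, as a shift and turn from the pose commanded when the call began, turning the shorter way round; what a row does not reach only later rows make up. Full scale, the value 1, is 0.5 m for a shift and pi rad for a turn. A row lasts 1/10 s, in which the tool goes at most 50 mm and 8.59 degrees, less where a joint would pass 70% of its speed; a pose out of reach is approached as far as the arm can. A call with a number of a shift or a turn outside -1 to 1 is refused whole. A call with a gripper value outside its range is refused whole. The fingers move at their own pace and stop on an object; "newtons" is the grip in N (left out, the last holds). Time passes only in rows, so rows that repeat a pose let the fingers close. It gives the time, the measured TCP pose, the force, the opening and the grip force at its end, in the units of the state.
- manip.read_state(): the state, without advancing time (a new reading comes with each control period).
- manip.camera(name): name is "scene" or "top"; returns a dict with "frame" (420x560x3 uint8, red, green, blue), "range_z" (420x560 float32, mm along the optical axis (not along the pixel's ray), 0 where there is no reading), "vfov" (degrees; the focal length in pixels is half the picture's height over the tangent of half this angle, whatever the lens; pixels are square), "cx", "cy" (the principal point, pixels), "k1" (the pictures are not rectified: a ray, as slopes to the right and down, at radius r is drawn at 1 + k1 r^2 times it, then the intrinsics apply), "cam_to_world" (4x4, takes a point from camera to world coordinates). Camera axes: x right, y down, z forward; pixel columns grow to the right and rows downward; lengths in mm; the calibration is good to about 2 mm. A picture is of the moment at which its call begins.
- manip.sign_off(): hands the job in; it is judged then, once.
The state is a dict: "clock": time; "joints": joint angles; "qd": joint speeds; "effort": joint torques, N m; "eef_pos": TCP position; "eef_rot": TCP orientation; "wrist_force": force on the tool from outside, world axes, zero at the start; "moment": the same for the moment, N m; "finger_gap": finger opening in mm; "finger_force": force on a finger pad.
Only numpy, scipy, OpenCV 4.12 (cv2) and the standard library are available. Lean on these libraries where they do the work, as an engineer would, in place of code of your own. Each camera call takes 0.05 s, during which the arm holds its last target. There are 200 camera calls.

## Working session

There is one attempt and no reset: what is moved stays moved. The work goes in short steps, Python scripts to look and compute and a tool call to move; the robot and the scene stay as the last step left them, time stands still between calls to the robot, and variables do not carry over. Pictures are saved under pics/ and viewed, at most 10 in all, crops included, and the job is handed in when it is done.

Besides the shell and the picture viewer there is one more tool, called after ">>>" as name(argument=value, ...), one argument or row to a line, values as JSON. servo_tool: Moves the arm, as the interface text tells. Its arguments: {"type":"object","properties":{"motion":{"type":"array"},"newtons":{"type":"number"}},"required":["motion"]}

```bash
mkdir -p pics; cat > h.py <<'E'
import numpy as np, cv2, pickle
from cell import manip
def grab(name,tag):
    c=manip.camera(name); pickle.dump(c,open(f'{tag}.pkl','wb'))
    cv2.imwrite(f'pics/{tag}.png',cv2.cvtColor(c['frame'],cv2.COLOR_RGB2BGR)); return c
def load(tag): return pickle.load(open(f'{tag}.pkl','rb'))
def K(c):
    f=210/np.tan(np.radians(c['vfov'])/2); return np.array([[f,0,c['cx']],[0,f,c['cy']],[0,0,1.]])
def ray(c,u,v):
    p=cv2.undistortPoints(np.array([[[u,v]]],float),K(c),np.array([c['k1'],0,0,0.]))[0,0]
    return np.array([p[0],p[1],1.])
def world(c,u,v,z=None):
    "depth-based world point, or on plane z"
    T=np.array(c['cam_to_world']); d=T[:3,:3]@ray(c,u,v); o=T[:3,3]
    if z is None:
        return o+d*float(c['range_z'][int(round(v)),int(round(u))])
    return o+d*(z-o[2])/d[2]
def cloud(c):
    h,w=c['range_z'].shape; uu,vv=np.meshgrid(np.arange(w),np.arange(h))
    p=cv2.undistortPoints(np.stack([uu,vv],-1).reshape(-1,1,2).astype(float),K(c),np.array([c['k1'],0,0,0.]))[:,0]
    T=np.array(c['cam_to_world']); r=np.c_[p,np.ones(len(p))]*c['range_z'].reshape(-1,1)
    P=r@T[:3,:3].T+T[:3,3]; P[c['range_z'].ravel()==0]=np.nan
    return P.reshape(h,w,3)
E
python3 - <<'E'
from h import *
for n in('scene','top'):
    c=grab(n,n+'0'); print(n,c['vfov'],c['cx'],c['cy'],c['k1'],np.round(c['cam_to_world'],3).tolist())
a=cv2.imread('pics/scene0.png');b=cv2.imread('pics/top0.png')
print(manip.read_state())
E
```

```text
scene 47.48638317912637 274.6462407412834 218.97540529900533 -0.10540200170644048 [[0.561, -0.398, 0.726, -440.866], [-0.828, -0.26, 0.497, -742.888], [-0.009, -0.879, -0.476, 707.76], [0.0, 0.0, 0.0, 1.0]]
top 46.91169591963122 272.4994340574749 210.36529221310494 -0.07927347820004212 [[-0.008, -0.985, 0.175, 267.401], [-1.0, 0.01, 0.007, -81.224], [-0.009, -0.175, -0.985, 1483.852], [0.0, 0.0, 0.0, 1.0]]
{'clock': 0.1, 'joints': array([-1.21961455e+00,  3.00398541e-01,  1.52149475e+00,  1.67298477e-05,
        1.32072321e+00, -6.66107107e-02]), 'qd': array([ 0.0015574 , -0.00028367, -0.00092154, -0.00035206, -0.00043831,
       -0.00097431]), 'effort': array([ 1.40639506e-03, -5.32645333e+01, -3.53281403e+01,  7.09078484e-02,
        2.34941411e-02, -9.20383377e-05]), 'eef_pos': array([ 223.07517271, -502.47655639,  204.96265748]), 'eef_rot': array([-3.14057215e+00, -8.43182435e-05,  4.17788292e-01]), 'wrist_force': array([ 0.04002136,  0.41891732, -0.66265541]), 'moment': array([ 0.00500703, -0.03118734,  0.03286728]), 'finger_force': 0.0, 'finger_gap': 94.21072547995539}
```

View pics/scene0.png

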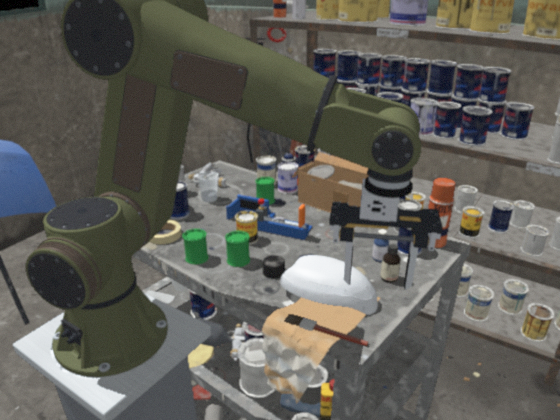

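View pics/top0.png

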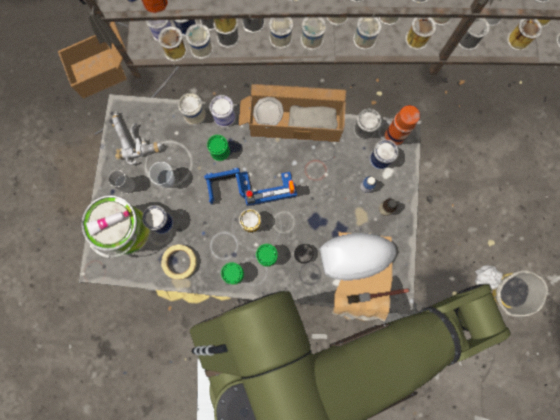

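The top view shows the yellow tin at (250,219). The blue stand is at about (228,184), its channel and orange paddle at (270,193)–(292,187). Green look-alikes are at (267,255), (232,273) and (219,147). I'll enlarge the crop to check.

```bash
python3 - <<'E'
import cv2
b=cv2.imread('pics/top0.png')[155:275,190:320]
a=cv2.imread('pics/scene0.png')[180:260,210:330]
b=cv2.resize(b,(650,600),interpolation=cv2.INTER_CUBIC); cv2.imwrite('pics/topc.png',b)
cv2.imwrite('pics/scc.png',cv2.resize(a,(780,520),interpolation=cv2.INTER_CUBIC))
E
```

```text
(no output)
```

View pics/topc.png

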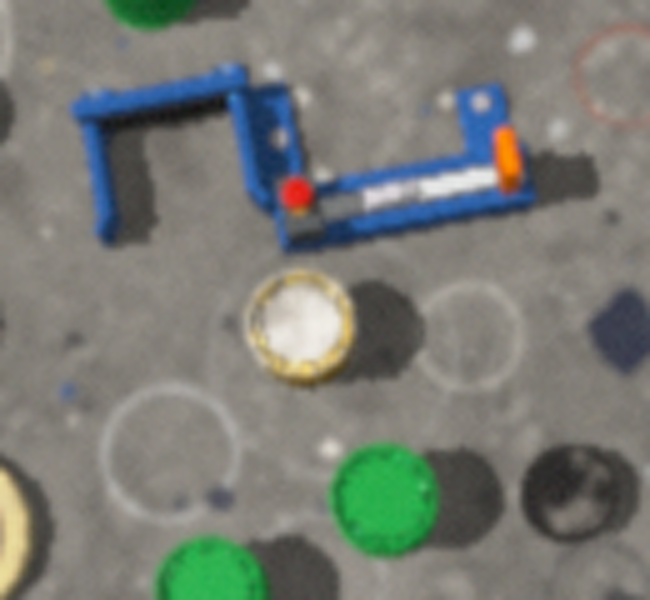

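View pics/scc.png

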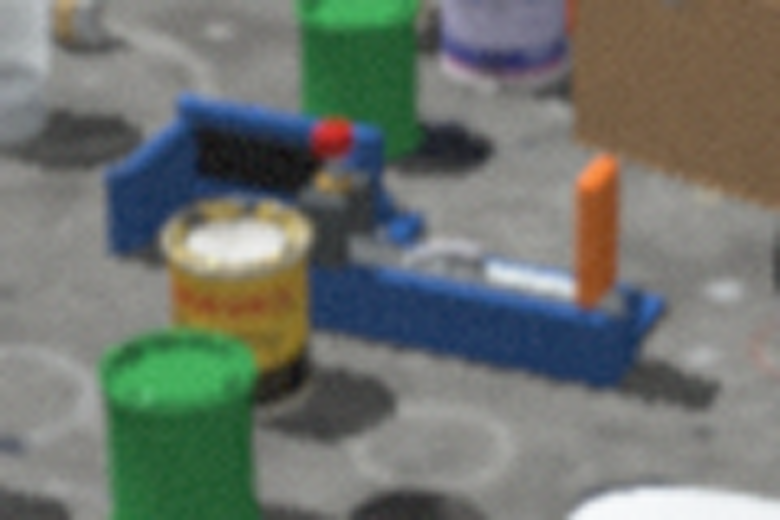

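The crops confirm the choice. The yellow tin with a metal rim (top crop 301,326 → pixel 250.2,220.2) stands before the mouth, and the three green tins are look-alikes to leave alone. The knob is at top (249.4,193.6), the paddle top at about (291.5,185.5).

```bash
cat >> h.py <<'E'
def tri(cs,ps):
    A=np.zeros((3,3));b=np.zeros(3)
    for c,p in zip(cs,ps):
        T=np.array(c['cam_to_world']);d=T[:3,:3]@ray(c,*p);d/=np.linalg.norm(d);M=np.eye(3)-np.outer(d,d);A+=M;b+=M@T[:3,3]
    return np.linalg.solve(A,b)
E
python3 - <<'E'
from h import *
t=load('top0');s=load('scene0')
tp=lambda u,v:(190+u/5-.4,155+v/5-.4)
sp=lambda u,v:(210+u/6.5-.42,180+v/6.5-.42)
for n,a,b,z in [('tin',(301,326),(238,238),75),('knob',(297,190),(333,125),96),('paddle',(507,152),(600,165),100)]:
    print(n,tri([t,s],[tp(*a),sp(*b)]).round(1),'top@z',world(t,*tp(*a),z).round(1),'scene@z',world(s,*sp(*b),z).round(1))
for n,a,z in [('Lrail end',(107,236),45),('backL',(82,108),50),('backR',(238,75),50),('chan R near',(527,200),36),('chan L near',(288,245),36)]:
    print(n,world(t,*tp(*a),z).round(1))
P=cloud(t);f=t['frame'].astype(int)
hsv=cv2.cvtColor(t['frame'],cv2.COLOR_RGB2HSV)
box=np.zeros(hsv.shape[:2],bool);box[160:215,195:305]=1
blue=box&(hsv[...,0]>100)&(hsv[...,0]<125)&(hsv[...,1]>120)
B=P[blue];print(len(B),np.nanpercentile(B[:,2],[5,50,95]))
top=B[B[:,2]>38]
r=cv2.minAreaRect(B[:,:2][~np.isnan(B[:,0])].astype(np.float32));print(r)
org=box&(hsv[...,0]<15)&(hsv[...,1]>180)&(P[...,2]>80);O=P[org];vv=np.argwhere(org);print('hi',O.round(0)[:40].tolist())
k=np.argwhere(P[...,2]>-50)
sel=box&(P[...,2]>41)
np.save('P.npy',P);cv2.imwrite('pics/h.png',cv2.resize(np.clip(P[155:275,190:320,2]*2.4,0,255).astype(np.uint8),(650,600),interpolation=0))
tin=np.zeros_like(box);tin[205:235,235:268]=1
q=P[tin&(P[...,2]>62)];print('tin cloud',q.mean(0),q.min(0),q.max(0))
E
```

```text
tin [491.2  -5.6  75.9] top@z [490.1  -4.   75. ] scene@z [494.   -5.8  75. ]
knob [567.5  -3.6  98.7] top@z [567.6  -2.8  96. ] scene@z [572.6  -0.8  96. ]
paddle [ 589.  -128.1  103.6] top@z [ 588.3 -126.2  100. ] scene@z [ 597.1 -126.1  100. ]
Lrail end [551.3 115.5  45. ]
backL [630.2 131.4  50. ]
backR [649.9  35.9  50. ]
chan R near [ 572.9 -140.1   36. ]
chan L near [546.4   6.   36. ]
798 [ 4.05904659 34.55772495 49.57929913]
((610.4927368164062, -2.782073974609375), (124.41850280761719, 267.6499328613281), 9.47108268737793)
hi [[600.0, -123.0, 101.0], [600.0, -126.0, 100.0], [598.0, -129.0, 96.0], [595.0, -129.0, 95.0], [591.0, -129.0, 101.0], [584.0, -132.0, 105.0], [582.0, -132.0, 99.0], [580.0, -123.0, 97.0], [579.0, -132.0, 99.0], [578.0, -123.0, 94.0], [576.0, -132.0, 99.0], [577.0, -124.0, 84.0], [575.0, -126.0, 92.0], [575.0, -129.0, 93.0], [572.0, -0.0, 98.0], [573.0, -3.0, 93.0], [572.0, -6.0, 98.0], [570.0, 3.0, 95.0], [570.0, 0.0, 95.0], [570.0, -3.0, 94.0], [570.0, -6.0, 91.0], [570.0, -8.0, 92.0], [566.0, 3.0, 97.0], [566.0, 0.0, 96.0], [566.0, -3.0, 99.0], [566.0, -6.0, 98.0], [566.0, -9.0, 98.0], [564.0, 3.0, 93.0], [564.0, 0.0, 94.0], [565.0, -3.0, 91.0], [565.0, -5.0, 87.0], [565.0, -8.0, 90.0], [561.0, 0.0, 93.0], [561.0, -3.0, 93.0], [560.0, -6.0, 98.0], [560.0, -9.0, 97.0], [558.0, 0.0, 93.0], [557.0, -3.0, 96.0], [558.0, -6.0, 91.0]]
tin cloud [492.90000031  -3.05036365  70.70038413] [462.18060682 -34.34957644  63.30083237] [523.64045601  28.21520552  81.32448342]<stdin>:19: RuntimeWarning: invalid value encountered in cast
```

View pics/h.png

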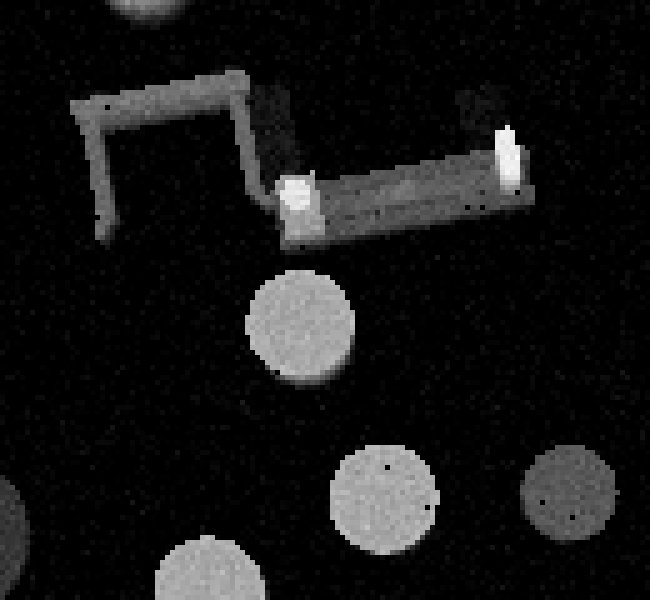

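The height map shows the U of the stand at crop (75–250, 70–240), the bridge and knob at (297,210), the channel running to (530,195), and the paddle at (508,155). Next I'll refine the stand's yaw and origin.

```bash
cat > fit.py <<'E'
from h import *
from scipy.optimize import minimize
P=np.load('P.npy')[160:208,200:300].reshape(-1,3)
P=P[(P[:,2]>27)&(P[:,2]<58)]
R=[(-32,30,41,49),(-32,30,-49,-41),(32,44,-49,49),(-68,-32,-215,-55)]
def d(p):
    c,s=np.cos(p[2]),np.sin(p[2]);q=(P[:,:2]-p[:2])@np.array([[c,-s],[s,c]])
    D=np.min([np.hypot(np.maximum(0,np.maximum(a-q[:,0],q[:,0]-b)),np.maximum(0,np.maximum(e-q[:,1],q[:,1]-f))) for a,b,e,f in R],0)
    return D,q
f=lambda p:np.minimum(d(p)[0],12).__pow__(2).mean()
r=minimize(f,[605,76,.165],method='Nelder-Mead',options=dict(xatol=1e-3,fatol=1e-4));D,q=d(r.x)
print(r.x,r.fun,len(P))
ch=q[(q[:,1]<-95)&(q[:,1]>-185)];print('chan x',np.percentile(ch[:,0],[1,50,99]),ch[:,0].mean(),np.polyfit(ch[:,1],ch[:,0],1))
bk=q[(abs(q[:,1])<36)&(q[:,0]>0)];print('back x',np.percentile(bk[:,0],[1,50,99]),np.polyfit(bk[:,1],bk[:,0],1))
for s in(1,-1):
    m=q[(s*q[:,1]>30)&(s*q[:,1]<55)&(abs(q[:,0])<22)];print('rail',np.percentile(m[:,1],[2,50,98]))
def st(x,y,p=r.x):
    c,s=np.cos(p[2]),np.sin(p[2]);return p[0]+c*x-s*y,p[1]+s*x+c*y
c,s=np.cos(r.x[2]),np.sin(r.x[2])
for n,w in[('tin',(491.5,-3.8)),('knob',(567.5,-3)),('pad',(588.5,-127))]:
    e=np.array(w)-r.x[:2];print(n,c*e[0]+s*e[1],-s*e[0]+c*e[1])
E
python3 fit.py
```

```text
[5.99147804e+02 7.72641532e+01 1.96345261e-01] 0.7722029797751359 849
chan x [-67.31867398 -50.49157705 -31.45674072] -49.74518160663349 [ 5.56841472e-03 -4.89650092e+01]
back x [30.04162574 36.75862747 46.37152836] [7.58484515e-03 3.75011146e+01]
rail [40.60441992 45.27336042 50.63259785]
rail [-51.10318216 -46.5063323  -41.48383462]
tin -121.39396291770164 -58.50600301190147
knob -46.69814925567188 -72.5479195964467
pad -50.292320296631424 -198.26220651137268
```

>>> servo_tool(
  motion=[
    [[0.554, 0.908, 0, 0, 0, 0.43, 0.57], [0.554, 0.908, 0, 0, 0, 0.43, 0.57], [0.554, 0.908, 0, 0, 0, 0.43, 0.57], [0.554, 0.908, 0, 0, 0, 0.43, 0.57], [0.554, 0.908, 0, 0, 0, 0.43, 0.57], [0.554, 0.908, 0, 0, 0, 0.43, 0.57], [0.554, 0.908, 0, 0, 0, 0.43, 0.57], [0.554, 0.908, 0, 0, 0, 0.43, 0.57], [0.554, 0.908, 0, 0, 0, 0.43, 0.57], [0.554, 0.908, 0, 0, 0, 0.43, 0.57]],
  ],
  newtons=20,
)

```text
clock: 1.1
eef_pos: [484.2, -73.8, 205.4]
eef_rot: [-3.142, 0.0, 1.774]
wrist_force: [-0.0, -0.7, -0.9]
finger_gap: 40.0
finger_force: 0.0
```

>>> servo_tool(
  motion=[
    [[0.032, 0.051, 0, 0, 0, -0.002, 0.57], [0.032, 0.051, 0, 0, 0, -0.002, 0.57], [0.032, 0.051, -0.1, 0, 0, -0.002, 0.57], [0.032, 0.051, -0.2, 0, 0, -0.002, 0.57], [0.032, 0.051, -0.3, 0, 0, -0.002, 0.57], [0.032, 0.051, -0.34, 0, 0, -0.002, 0.57], [0.032, 0.051, -0.36, 0, 0, -0.002, 0.57], [0.032, 0.051, -0.36, 0, 0, -0.002, 0.57]],
  ],
)

```text
clock: 1.9
eef_pos: [499.1, -50.7, 24.9]
eef_rot: [-3.14, -0.0, 1.762]
wrist_force: [-0.3, -0.2, 0.6]
finger_gap: 40.4
finger_force: 0.0
```

>>> servo_tool(
  motion=[
    [[-0.003, 0.014, 0, 0, 0, 0, 0.57], [-0.006, 0.028, 0, 0, 0, 0, 0.57], [-0.008, 0.042, 0, 0, 0, 0, 0.57], [-0.011, 0.056, 0, 0, 0, 0, 0.57], [-0.014, 0.07, 0, 0, 0, 0, 0.57], [-0.017, 0.084, 0, 0, 0, 0, 0.57], [-0.02, 0.1, 0, 0, 0, 0, 0.57], [-0.023, 0.116, 0, 0, 0, 0, 0.57], [-0.026, 0.13, 0, 0, 0, 0, 0.57], [-0.028, 0.142, 0, 0, 0, 0, 0.57]],
  ],
)

```text
clock: 2.9
eef_pos: [485.7, 21.1, 25.9]
eef_rot: [3.141, 0.001, 1.763]
wrist_force: [1.4, -5.0, 5.7]
finger_gap: 40.3
finger_force: 3.5
```

```bash
cat > look.py <<'E'
import sys
from fit import *
c=grab('top',sys.argv[1]);Q=cloud(c);h=cv2.cvtColor(c['frame'],cv2.COLOR_RGB2HSV)
cv2.imwrite(f'pics/{sys.argv[1]}c.png',cv2.resize(cv2.imread(f'pics/{sys.argv[1]}.png')[140:275,190:325],(600,600),interpolation=cv2.INTER_CUBIC))
print(manip.read_state()['wrist_force'])
E
sed -i 's/^print\|^for n,w/#&/' fit.py; python3 - <<'E'
import re
s=open('fit.py').read().split('ch=q')[0]+"def ts(w,p=r.x):\n    c,s=np.cos(p[2]),np.sin(p[2]);e=np.array(w)-p[:2];return np.array([c*e[0]+s*e[1],-s*e[0]+c*e[1]])\ndef st(x,y,p=r.x):\n    c,s=np.cos(p[2]),np.sin(p[2]);return p[0]+c*x-s*y,p[1]+s*x+c*y\n"
open('fit.py','w').write(s)
E
python3 look.py t1
```

```text
[ 1.55941601 -1.02740078  2.40942514]
```

View pics/t1c.png

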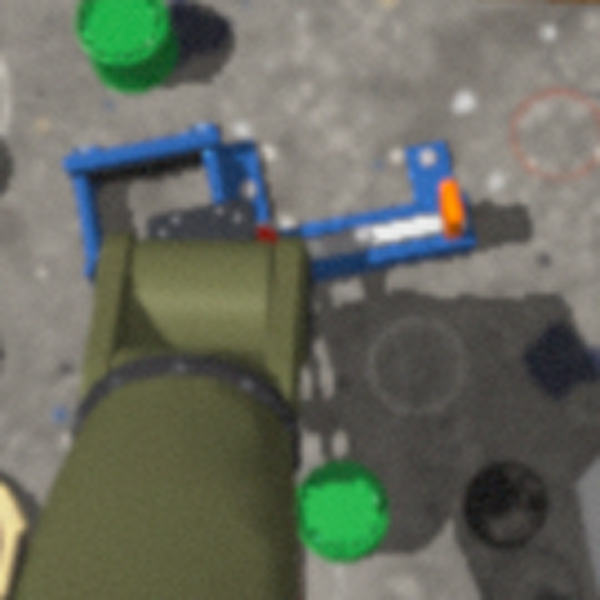

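The arm hides the tin in this view (crop around 200,330); the stand and gate have not moved. I'll lift off and look again.

>>> servo_tool(
  motion=[
    [[0.008, -0.04, 0, 0, 0, 0, 0.57], [0.008, -0.04, 0.1, 0, 0, 0, 0.57], [0.008, -0.04, 0.2, 0, 0, 0, 0.57], [0, -0.04, 0.25, 0, 0, -0.1, 0.57], [-0.116, 0, 0.25, 0, 0, -0.2, 0.57], [-0.116, 0.044, 0.25, 0, 0, -0.3, 0.57], [-0.116, 0.044, 0.25, 0, 0, -0.4, 0.57], [-0.116, 0.044, 0.25, 0, 0, -0.499, 0.57], [-0.116, 0.044, 0.25, 0, 0, -0.499, 0.57], [-0.116, 0.044, 0.25, 0, 0, -0.499, 0.57]],
  ],
)

```text
clock: 3.95
eef_pos: [427.0, 43.2, 150.1]
eef_rot: [-3.141, 0.001, 0.707]
wrist_force: [0.2, 0.2, 0.2]
finger_gap: 40.7
finger_force: 0.0
```

```bash
cat > tin.py <<'E'
import sys
from fit import *
out={}
for n in('top','scene'):
    c=grab(n,n+sys.argv[1]);Q=cloud(c);h=cv2.cvtColor(c['frame'],cv2.COLOR_RGB2HSV)
    m=(Q[...,2]>66)&(Q[...,2]<84)&(Q[...,0]>430)&(Q[...,0]<640)&(Q[...,1]>-25)&(Q[...,1]<115)
    if n=='scene': pass
    k,l,s,_=cv2.connectedComponentsWithStats(m.astype(np.uint8))
    for i in range(1,k):
        if s[i,4]>40:
            q=Q[l==i]; o,_,_=((q[:,:2].min(0)+q[:,:2].max(0))/2,0,0); print(n,s[i],'w',o.round(1),np.ptp(q[:,:2],axis=0).round(),'stand',ts(o).round(1))
E
python3 tin.py 2; python3 - <<'E'
import cv2
a=cv2.imread('pics/top2.png')[140:275,150:325];b=cv2.imread('pics/scene2.png')[150:285,180:355]
cv2.imwrite('pics/two2.png',cv2.resize(cv2.vconcat([a,b]),(389,600),interpolation=cv2.INTER_CUBIC))
E
```

```text
scene [255 204  12   9  60] w [567.1  -4.8] [39. 25.] stand [-47.4 -74.2]
scene [217 208  22  13 240] w [477.6  49.3] [66. 66.] stand [-124.6   -3.7]
```

View pics/two2.png

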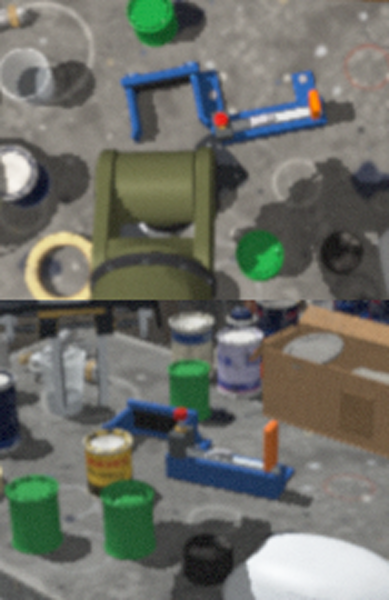

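The picture shows the tin at lower-panel (108,460), upright in front of the mouth and centred within a few mm, with the fingers behind it. I'll turn square and lower.

>>> servo_tool(
  motion=[
    [[-0.004, -0.005, 0, 0, 0, -0.163, 0.57], [-0.004, -0.005, 0, 0, 0, -0.163, 0.57], [-0.004, -0.005, 0, 0, 0, -0.163, 0.57], [-0.004, -0.005, 0, 0, 0, -0.163, 0.57], [-0.004, -0.005, -0.08, 0, 0, -0.163, 0.57], [-0.004, -0.005, -0.16, 0, 0, -0.163, 0.57], [-0.004, -0.005, -0.22, 0, 0, -0.163, 0.57], [-0.004, -0.005, -0.25, 0, 0, -0.163, 0.57], [-0.004, -0.005, -0.25, 0, 0, -0.163, 0.57]],
  ],
)

```text
clock: 4.95
eef_pos: [424.0, 40.4, 23.6]
eef_rot: [-3.141, 0.004, 0.205]
wrist_force: [-0.3, 0.2, -0.5]
finger_gap: 40.8
finger_force: 0.0
```

>>> servo_tool(
  motion=[
    [[0.02, 0.004, 0, 0, 0, 0, 0.57], [0.04, 0.008, 0, 0, 0, 0, 0.57], [0.06, 0.012, 0, 0, 0, 0, 0.57], [0.08, 0.017, 0, 0, 0, 0, 0.57], [0.1, 0.021, 0, 0, 0, 0, 0.57], [0.12, 0.025, 0, 0, 0, 0, 0.57], [0.14, 0.03, 0, 0, 0, 0, 0.57], [0.16, 0.034, 0, 0, 0, 0, 0.57], [0.18, 0.038, 0, 0, 0, 0, 0.57], [0.196, 0.042, 0, 0, 0, 0, 0.57]],
  ],
)

```text
clock: 5.95
eef_pos: [524.5, 61.3, 25.7]
eef_rot: [3.141, -0.0, 0.201]
wrist_force: [-6.0, -0.2, 5.5]
finger_gap: 40.6
finger_force: 3.5
```

```bash
python3 tin.py 3
```

```text
scene [224 197  27  15 206] w [547.5  60.2] [79. 73.] stand [-54.   -6.6]
scene [255 204  12   8  55] w [566.9  -7.2] [41. 25.] stand [-48.2 -76.6]
```

>>> servo_tool(
  motion=[
    [[0.01, 0.002, 0, 0, 0, 0, 0.57], [0.02, 0.004, 0, 0, 0, 0, 0.57], [0.03, 0.006, 0, 0, 0, 0, 0.57], [0.04, 0.008, 0, 0, 0, 0, 0.57], [0.05, 0.01, 0, 0, 0, 0, 0.57], [0.06, 0.012, 0, 0, 0, 0, 0.57], [0.068, 0.014, 0, 0, 0, 0, 0.57], [0.074, 0.015, 0, 0, 0, 0, 0.57]],
  ],
)

```text
clock: 6.85
eef_pos: [560.9, 68.7, 25.4]
eef_rot: [-3.142, 0.0, 0.2]
wrist_force: [-1.0, -0.8, 0.2]
finger_gap: 40.7
finger_force: 1.1
```

>>> servo_tool(
  motion=[
    [[0.004, 0.001, 0, 0, 0, 0, 0.57], [0.008, 0.002, 0, 0, 0, 0, 0.57], [0.01, 0.002, 0, 0, 0, 0, 0.57]],
  ],
)

```text
clock: 7.15
eef_pos: [565.7, 69.7, 25.4]
eef_rot: [-3.142, 0.0, 0.2]
wrist_force: [-1.7, 0.3, -0.4]
finger_gap: 40.8
finger_force: 1.0
```

>>> servo_tool(
  motion=[
    [[0.002, 0, 0, 0, 0, 0, 0.57], [0.004, 0.001, 0, 0, 0, 0, 0.57]],
  ],
)

```text
clock: 7.35
eef_pos: [567.6, 70.1, 25.4]
eef_rot: [3.142, 0.0, 0.2]
wrist_force: [-1.6, -0.4, 0.1]
finger_gap: 40.2
finger_force: 1.0
```

>>> servo_tool(
  motion=[
    [[0.002, 0, 0, 0, 0, 0, 0.57], [0.004, 0.001, 0, 0, 0, 0, 0.57]],
  ],
)

```text
clock: 7.55
eef_pos: [569.7, 70.6, 25.5]
eef_rot: [3.142, -0.0, 0.2]
wrist_force: [-1.2, 0.0, 0.4]
finger_gap: 40.5
finger_force: 1.0
```

>>> servo_tool(
  motion=[
    [[0.002, 0, 0, 0, 0, 0, 0.57], [0.004, 0.001, 0, 0, 0, 0, 0.57]],
  ],
)

```text
clock: 7.75
eef_pos: [571.7, 71.1, 25.4]
eef_rot: [3.142, 0.0, 0.2]
wrist_force: [-1.8, -1.4, -0.7]
finger_gap: 40.1
finger_force: 1.0
```

>>> servo_tool(
  motion=[
    [[0.002, 0, 0, 0, 0, 0, 0.57], [0.004, 0.001, 0, 0, 0, 0, 0.57]],
  ],
)

```text
clock: 7.95
eef_pos: [573.3, 71.6, 25.3]
eef_rot: [3.142, 0.001, 0.2]
wrist_force: [-9.4, -4.2, 2.5]
finger_gap: 40.7
finger_force: 4.3
```

```bash
python3 tin.py 4;  python3 - <<'E'
import cv2
a=cv2.imread('pics/top4.png')[150:240,180:310];b=cv2.imread('pics/scene4.png')[170:260,200:330]
cv2.imwrite('pics/two4.png',cv2.resize(cv2.vconcat([a,b]),(433,600),interpolation=cv2.INTER_CUBIC))
E
```

```text
scene [232 191  26  15 195] w [596.6  69.6] [77. 78.] stand [-4. -7.]
scene [255 204  12   9  58] w [567.3  -6.4] [39. 26.] stand [-47.5 -75.8]
```

View pics/two4.png

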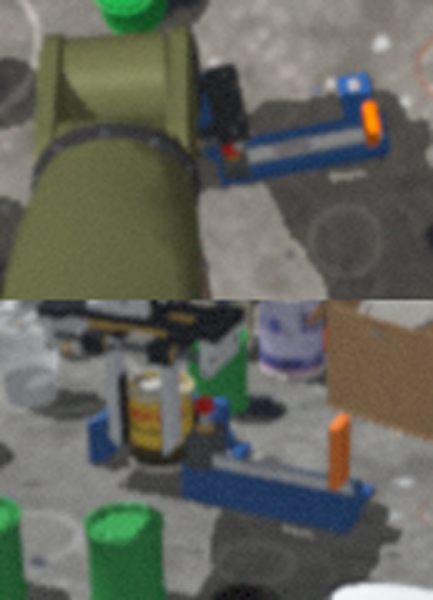

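The tin is inside the stand (lower panel 158,425) with the fingers behind it, and the force has jumped to 10 N, so it is touching the back stop. One small nudge will confirm.

>>> servo_tool(
  motion=[
    [[0.003, 0.001, 0, 0, 0, 0, 0.57], [0.003, 0.001, 0, 0, 0, 0, 0.57]],
  ],
)

```text
clock: 8.25
eef_pos: [573.4, 71.6, 25.3]
eef_rot: [3.141, 0.005, 0.2]
wrist_force: [-15.8, -5.9, 9.2]
finger_gap: 40.6
finger_force: 8.5
```

>>> servo_tool(
  motion=[
    [[-0.06, -0.012, 0, 0, 0, 0, 0.57], [-0.12, -0.024, 0, 0, 0, 0, 0.57], [-0.12, -0.024, 0.06, 0, 0, 0, 0.57], [-0.12, -0.024, 0.16, 0, 0, 0, 0.57], [-0.12, -0.024, 0.26, 0, 0, 0, 0.57], [-0.12, -0.024, 0.36, 0, 0, 0, 0.57], [-0.08, -0.12, 0.36, 0, 0, 0.1, 1], [-0.04, -0.22, 0.36, 0, 0, 0.15, 1], [0, -0.32, 0.36, 0, 0, 0.2, 1], [0.044, -0.42, 0.36, 0, 0, 0.25, 1]],
  ],
)

```text
clock: 9.25
eef_pos: [588.9, -118.9, 206.0]
eef_rot: [3.14, -0.001, 0.782]
wrist_force: [0.9, 1.4, 1.0]
finger_gap: 11.5
finger_force: 0.0
```

>>> servo_tool(
  motion=[
    [[0, -0.05, 0, 0, 0, 0.25, 1], [0, -0.05, 0, 0, 0, 0.25, 1], [0, -0.05, 0, 0, 0, 0.25, 1], [0, -0.05, 0, 0, 0, 0.25, 1], [0, -0.05, 0, 0, 0, 0.25, 1], [0, -0.05, 0, 0, 0, 0.25, 1]],
  ],
)

```text
clock: 9.85
eef_pos: [588.5, -142.2, 205.7]
eef_rot: [3.141, 0.0, 1.567]
wrist_force: [0.1, 0.4, 0.0]
finger_gap: 0.6
finger_force: 0.0
```

```bash
cat >> tin.py <<'E'
x=manip.read_state();print(x['eef_pos'],x['eef_rot'],x['finger_gap'],'stand',ts(x['eef_pos'][:2]))
E
python3 tin.py 5;  python3 - <<'E'
import cv2
a=cv2.imread('pics/top5.png')[150:240,180:310];b=cv2.imread('pics/scene5.png')[170:260,200:330]
cv2.imwrite('pics/two5.png',cv2.resize(cv2.vconcat([a,b]),(433,600),interpolation=cv2.INTER_CUBIC))
E
```

```text
top [213 173  21  21 316] w [602.9  76.6] [63. 61.] stand [ 3.6 -1.4]
scene [237 191  21  12 204] w [603.4  72.5] [68. 63.] stand [ 3.2 -5.5]
scene [255 204  12   9  58] w [565.5  -5.3] [40. 27.] stand [-49.1 -74.4]
[ 588.44549362 -142.17954607  205.62490589] [3.14090014e+00 1.38952722e-04 1.56177626e+00] 0.7586672196926458 stand [ -53.30709821 -213.1394611 ]
```

View pics/two5.png

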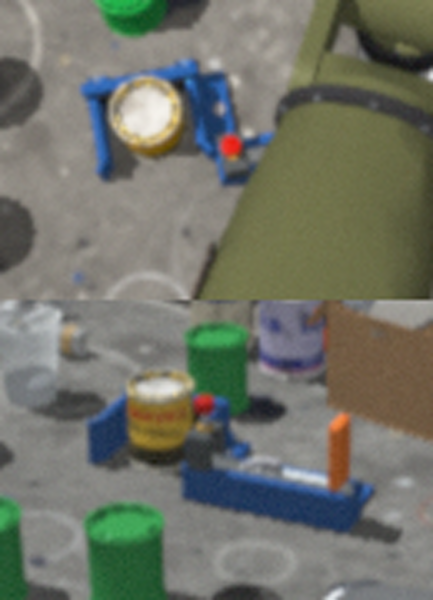

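The tin sits against the back stop, centred between the rails (upper panel 147,112). Next I'll go down to the right of the paddle.

>>> servo_tool(
  motion=[
    [[0.018, -0.047, 0, 0, 0, 0.065, 1], [0.018, -0.047, 0, 0, 0, 0.065, 1], [0.018, -0.047, 0, 0, 0, 0.065, 1], [0.018, -0.047, -0.08, 0, 0, 0.065, 1], [0.018, -0.047, -0.16, 0, 0, 0.065, 1], [0.018, -0.047, -0.24, 0, 0, 0.065, 1], [0.018, -0.047, -0.29, 0, 0, 0.065, 1], [0.018, -0.047, -0.29, 0, 0, 0.065, 1]],
  ],
)

```text
clock: 10.75
eef_pos: [595.5, -164.7, 57.1]
eef_rot: [-3.137, -0.003, 1.763]
wrist_force: [0.1, 0.5, 0.6]
finger_gap: 0.5
finger_force: 0.0
```

```bash
python3 tin.py 6
```

```text
top [213 173  21  21 312] w [602.4  76.4] [64. 61.] stand [ 3.1 -1.5]
scene [237 191  21  12 204] w [603.   72.3] [65. 63.] stand [ 2.8 -5.6]
scene [256 204  11   8  54] w [565.3  -5.5] [34. 27.] stand [-49.4 -74.6]
[ 597.65820064 -165.54163878   61.49650765] [3.14089582e+00 3.62106168e-04 1.76413367e+00] 0.5919118050358247 stand [ -48.82902322 -237.84994856]
```

>>> servo_tool(
  motion=[
    [[-0.004, 0.02, 0, 0, 0, 0, 1], [-0.008, 0.039, 0, 0, 0, 0, 1], [-0.012, 0.059, 0, 0, 0, 0, 1], [-0.016, 0.078, 0, 0, 0, 0, 1], [-0.02, 0.098, 0, 0, 0, 0, 1], [-0.023, 0.118, 0, 0, 0, 0, 1], [-0.027, 0.137, 0, 0, 0, 0, 1], [-0.031, 0.157, 0, 0, 0, 0, 1], [-0.035, 0.176, 0, 0, 0, 0, 1], [-0.039, 0.196, 0, 0, 0, 0, 1]],
  ],
)

```text
clock: 11.85
eef_pos: [578.2, -67.2, 60.8]
eef_rot: [3.14, 0.001, 1.765]
wrist_force: [5.7, -5.5, 1.4]
finger_gap: 0.8
finger_force: 3.0
```

>>> servo_tool(
  motion=[
    [[-0.002, 0.012, 0, 0, 0, 0, 1], [-0.004, 0.021, 0, 0, 0, 0, 1], [-0.006, 0.03, 0, 0, 0, 0, 1], [-0.007, 0.034, 0, 0, 0, 0, 1]],
  ],
)

```text
clock: 12.25
eef_pos: [574.8, -50.2, 60.8]
eef_rot: [3.14, 0.001, 1.766]
wrist_force: [6.0, -4.9, 2.1]
finger_gap: 0.7
finger_force: 3.1
```

```bash
python3 tin.py 7|tail -1
```

```text
[574.65007404 -50.19007393  60.7150419 ] [3.14017793e+00 6.74990933e-04 1.76576419e+00] 0.635443386503496 stand [ -48.89158456 -120.22616913]
```

>>> servo_tool(
  motion=[
    [[-0.001, 0.004, 0, 0, 0, 0, 1], [-0.001, 0.006, 0, 0, 0, 0, 1]],
  ],
)

```text
clock: 12.55
eef_pos: [574.1, -47.5, 60.7]
eef_rot: [3.14, 0.001, 1.766]
wrist_force: [4.4, -11.2, 3.5]
finger_gap: 0.5
finger_force: 6.0
```

>>> servo_tool(
  motion=[
    [[-0.001, 0.004, 0, 0, 0, 0, 1], [-0.001, 0.006, 0, 0, 0, 0, 1]],
  ],
)

```text
clock: 12.75
eef_pos: [574.1, -47.3, 60.9]
eef_rot: [3.14, 0.005, 1.765]
wrist_force: [6.6, -31.1, -0.0]
finger_gap: 0.3
finger_force: 15.8
```

Firm stop reached. I'll back off slowly, then lift clear.

>>> servo_tool(
  motion=[
    [[0.001, -0.006, 0, 0, 0, 0, 1], [0.003, -0.016, 0, 0, 0, 0, 1], [0.005, -0.026, 0, 0, 0, 0, 1], [0.007, -0.036, 0, 0, 0, 0, 1], [0.009, -0.046, 0, 0, 0, 0, 1], [0.012, -0.06, 0, 0, 0, 0, 1], [0.016, -0.08, 0, 0, 0, 0, 1], [0.02, -0.11, 0.06, 0, 0, 0, 1], [0.02, -0.15, 0.16, 0, 0, 0, 1], [0, -0.25, 0.26, 0, 0, 0, 1]],
  ],
)

```text
clock: 13.75
eef_pos: [576.8, -152.4, 174.5]
eef_rot: [3.141, -0.001, 1.768]
wrist_force: [0.3, -0.3, -0.2]
finger_gap: 0.6
finger_force: 0.0
```

>>> servo_tool(
  motion=[
    [[-0.05, -0.08, 0, 0, 0, 0, 1], [-0.1, -0.16, 0, 0, 0, 0, 1], [-0.15, -0.24, 0, 0, 0, 0, 1], [-0.2, -0.32, 0, 0, 0, 0, 1], [-0.25, -0.4, 0, 0, 0, 0, 1], [-0.25, -0.4, 0, 0, 0, 0, 1]],
  ],
)

```text
clock: 14.35
eef_pos: [448.5, -356.5, 172.2]
eef_rot: [-3.141, -0.001, 1.761]
wrist_force: [0.1, 0.4, 0.2]
finger_gap: 0.6
finger_force: 0.0
```

```bash
python3 tin.py 8;  python3 - <<'E'
import cv2
a=cv2.imread('pics/top8.png')[150:240,180:310];b=cv2.imread('pics/scene8.png')[170:260,200:330]
cv2.imwrite('pics/two8.png',cv2.resize(cv2.vconcat([a,b]),(433,600),interpolation=cv2.INTER_CUBIC))
E
```

```text
top [213 173  21  21 307] w [602.5  76.6] [64. 61.] stand [ 3.2 -1.3]
scene [237 191  21  12 198] w [605.   74.9] [66. 68.] stand [ 5.3 -3.4]
scene [255 204  12   9  57] w [566.   -6.5] [35. 26.] stand [-48.9 -75.7]
[ 450.89288405 -353.1612217   172.24366861] [-3.14131363e+00 -1.00667753e-03  1.76358414e+00] 0.5474178078330619 stand [-229.37638529 -393.2327536 ]
```

View pics/two8.png

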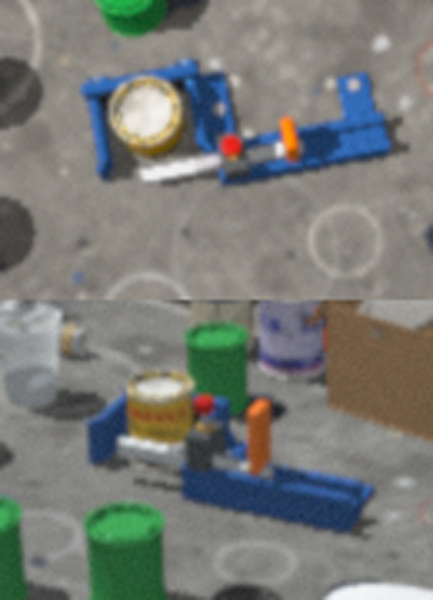

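The gate bar is latched across the tin (upper panel 180,167), the paddle has stayed forward at (290,138), the tin is home and the arm is clear.

```bash
python3 -c "
from cell import manip
print(manip.sign_off())"
```

```text
the job is handed in; nothing more can be done
None
```

The yellow tin is pushed home against the back stop, and the gate is latched across it. The other things were left where they stood, and the job was handed in at about 14.5 s of the 67 s allowed.

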